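# Empty the cup press and hold its knock-out plate flush

### The arm

A 6-joint arm with a two-finger parallel gripper is mounted at the origin on a cart in front of the work surface, level with it; the furniture and walls round the work are solid. World frame = base frame: x ahead of the robot, y to its left, z up, the work surface at z = 0. Lengths are in m, angles in rad, forces in N, time in s.
With the tool pointing down it reaches from about 0.275 to 0.75 m from the base axis. Payload 10.2 kg.
Tool frame: the origin (TCP) lies between the finger pads, 19 mm behind the fingertips; this is the grasp point; z points along the fingers, y is the line along which they close (so a half turn about z gives the same grasp; the last joint's range is limited). The gripper opens to 88 mm and grips with 3 to 60 N. Pads are 18 mm wide; open, the fingers measure 123 mm over their backs; the gripper's body (75 mm by 187 mm) begins 45 mm behind the grasp point.
Start: joints at [-1.451, 0.313, 1.498, -0, 1.331, -0.223], TCP at [0.176, -0.494, 0.257] pointing down, gripper open.
Joint ranges: [-2.94, 2.94], [-0.97, 2.17], [0.19, 2.56], [-1.23, 4.37], [0.02, 3.11], [-2.88, 2.88]. Speed limits (rad/s): [2.39, 2.39, 3.01, 3.14, 3.14, 3.14].

### API

Orientations are given as [roll, pitch, yaw] about the fixed x, y, z axes, in that order (R = Rz(yaw) Ry(pitch) Rx(roll)).
In Python, from plant import * gives the robot as it stands.
- The arm moves only by the tool drive_tool, never from a script. Its argument "targets" is a list of rows, each a list of 7 numbers: the shift along the tool's x, y, z in shares of 80 cm (1.0 is 80 cm), then the turn, a rotation vector about the tool's x, y, z in shares of 45 degrees (1.0 is 45 degrees), then the closure, from -1 (fully open) to 1 (shut). A call has 1 to 20 rows; each row is the pose to reach, as a shift and turn from the pose commanded when the call began, along the tool's axes at that moment; what a row does not reach only later rows make up. A row lasts 1/10 s, in which the tool goes at most 50 mm and 8.59 degrees, less where a joint would pass 70% of its speed; a pose out of reach is approached as far as the arm can. A shift or turn number past 1, either way, is cut back to 1. A call with a gripper value outside its range is refused whole. The fingers move at their own pace and stop on an object; "squeeze" is the grip in N (left out, the last holds). Time passes only in rows, so rows that repeat a pose let the fingers close. It gives the time, the measured TCP pose, the force, the opening and the grip force at its end, in the units of the state.
- read_state(): the state, without advancing time (a new reading comes with each control period).
- grab_frame(name): name is "scene" or "top" or "wrist"; returns the picture (384x512x3 uint8, red, green, blue); there is no depth.
- calibration(name): a dict with "intrinsics" (3x3 intrinsics, pixels), "world_from_camera" (4x4, takes a point from camera to world coordinates); the wrist camera has in their place "hand_eye" (4x4, takes a point from camera to tool coordinates, whose origin is the TCP and whose axes are the flange's). Camera axes: x right, y up, looking along -z (the intrinsics and any distortion apply to the point x, -y, -z); pixel columns grow to the right and rows downward; lengths in m; the calibration is good to about 2 mm. A picture is of the moment at which its call begins: read the wrist's pose just before it. calibration takes no time and is no camera call.
- job_done(): hands the job in; it is judged then, once.
The state is a dict: "time": time; "joint_positions": joint angles; "joint_velocities": joint speeds; "joint_efforts": joint torques, N m; "eef_pos": TCP position; "orientation": TCP orientation; "ft_force": force on the tool from outside, world axes, zero at the start; "moment": the same for the moment, N m; "finger_gap": opening from 0.0 (shut) to 1.0 (fully open); "finger_force": force on a finger pad.
Only numpy, scipy, OpenCV 4.12 (cv2) and the standard library are available. Lean on these libraries where they do the work, as an engineer would, in place of code of your own. Each camera call takes 0.05 s, during which the arm holds its last target. There are 200 camera calls.

### The job

Lift the crisp baked cup out of the open cup press and set it down gently, upright, on the empty part of the sheet tray beside the other two cups, without disturbing those or the salt shaker. Then turn the press's black knob clockwise by feel to its third click (the red mark), not on to the fourth, so that the plate in the die comes up flush with the die face for wiping. The knob springs back when let go, so keep it gripped there: finish while still holding it at the third stop.

Things in the scene. Friction and masses are not known exactly. Their poses are not given: they have to be found in the camera images.
- press: Cup press fixed on the worktop: steel body 170 mm (x) by 290 mm (y), deck 55 mm up, from y = -205 to +85 mm, the knob on it at x -15, y -140 mm. Origin on the worktop under the die's axis; z up, +x to the rear, where the upper half stands open, leaning back: hinge lugs (80 mm up) 65 mm behind the die's axis, handle 240 mm up. Nothing hangs over die or knob.
- die_face (a point): Centre of the die's face, on its axis, 72 mm above the worktop; axes as the press's. The die is a dark iron ring 124 mm across with a round cavity 58 mm wide, whose floor is the knock-out plate.
- cup: The crisp golden-brown fluted cup to move, at first upright in the die, foot 12 mm below the die face, upper 18 mm free. 35 to 60 g, hollow, 30 mm tall, wall 4.5 mm; 45 mm across the foot, 53 mm at 12 mm up, 60 to 61 mm from 19 mm up to the rim. Origin at the centre of its foot, z up. Grip the rim from outside, fingers closing along the press's y, tips above the die face; it comes straight up.
- tray: Small aluminium sheet tray with a paper liner, 165 mm (x) by 245 mm (y), rim 21 mm high, fixed on the worktop. Origin at the centre of its underside, floor 3 mm above it; z up.
- tray_free (a point): Point on the tray's floor in the middle of its empty half (36 mm from the tray's middle toward its -x side); the other cups stand in the +x half, their axes at least 70 mm from this line in x. Axes as the tray's: release with the fingers closing along y.
- cup_left: Another crisp cup of the same size, standing in the +x half of the tray; leave it alone. Origin at the centre of its foot.
- cup_right: Another crisp cup of the same size, standing in the +x half of the tray; leave it alone. Origin at the centre of its foot.
- shaker: Clear salt shaker with a grey top, 44 mm wide, 90 mm tall, on the worktop to the right of the press; leave it alone. Origin at the centre of its underside.
- knob (a joint): Angle of the knob in rad: 0 at home, growing clockwise seen from above, end stop at 1.9. A click every 20 degrees (0.349), five after home; the third, at 1.047, has the red mark on the bezel. A spring turns it back home when let go. It takes 0.09 N m to leave home and 0.13 to leave a stop, falling to about 0.03 as it drops into the next; grip with about 30 N.
- knob_grip (a point): On the knob's upright axis, 88 mm above the worktop; turns with it. The knob is a black bar 48 mm long (point x) and 12 mm wide (point y), flat sides from 66 to 96 mm above the worktop, on a 48 mm disc, top 66 mm up. Pinch the 12 mm from straight above with the TCP here or up to 4 mm higher. White pointer on its -x end; yaw is the press's + 30 degrees at home, - 30 at the third stop.
- plate (a joint): Height of the knock-out plate (steel disc, 55 mm) in m: 0 with the knob at home, when it lies 12 mm below the die face; the knob lifts it 4 mm a stop, so 0.012 at the third stop, flush with the face.

How it is judged:
On the way, in this order (a step that is already met when the one before it is completed fails the run):
1. the cup is lifted clear of the die by the fingers (z of cup in the frame of die_face above 0.006 m and contact force between cup and the fingers above 0.3 N and contact force between cup and press below 0.05 N), for 0.1 s.
2. the cup stands upright on the tray's floor and is let go (x of cup in the frame of tray between -0.082 and 0.082 m and y of cup in the frame of tray between -0.122 and 0.122 m and z of cup in the frame of tray below 0.008 m and angle between cup's own z axis and vertical below 0.12 rad and contact force between cup and the fingers below 0.05 N and linear speed of cup below 0.03 m/s), for 0.3 s.
3. the knob is gripped at its third stop (value of joint knob between 0.947 and 1.147 rad and contact force between knob and the fingers above 2 N), for 0.3 s.
At the end, for the whole second after the job is handed in: The fingers still grip the knob (more than 2 N) within 0.1 rad of its third stop (1.047 rad), the knock-out plate is within 1.5 mm of flush with the die face, and the cup stands upright (within 0.12 rad) on the tray's floor (all of step 3 and value of joint plate between 0.0105 and 0.0135 m and x of cup in the frame of tray between -0.082 and 0.082 m and y of cup in the frame of tray between -0.122 and 0.122 m and z of cup in the frame of tray below 0.008 m and angle between cup's own z axis and vertical below 0.12 rad); the arm keeps its last pose, push and grip.
It fails at once if the knob is run on over the crest to the fourth stop (value of joint knob above 1.3 rad).
It fails at once if the plate is raised under the cup in the die (value of joint knob above 0.25 rad and horizontal distance between cup and die_face below 0.03 m).
It fails at once if the cup is handled roughly: pressed hard on the tray, dropped (out of the fingers and moving faster than 0.6 m/s) or tipped over (contact force between cup and tray above 30 N or (contact force between cup and the fingers below 0.05 N and linear speed of cup above 0.6 m/s) or angle between cup's own z axis and vertical above 1 rad).
It fails at once if another cup or the shaker is disturbed (distance of any of cup_left, cup_right, shaker from where it was at the start of the episode above 0.025 m).
It also fails if it takes over 64 s, if anything falls off the work surface, if the arm or the gripper's body presses on something with over 40 N, if the wrist force passes 120 N, or if a joint passes its speed limit or range.

## Working session

There is one attempt and no reset: what is moved stays moved. The work goes in short steps, Python scripts to look and compute and a tool call to move; the robot and the scene stay as the last step left them, time stands still between calls to the robot, and variables do not carry over. Pictures are saved under pics/ and viewed, at most 10 in all, crops included, and the job is handed in when it is done.

Besides the shell and the picture viewer there is one more tool, called as name([rows], argument=value, ...), one row to a line, values as JSON. drive_tool: Moves the arm, as the interface text tells. Its arguments: {"type":"object","properties":{"targets":{"type":"array"},"squeeze":{"type":"number"}},"required":["targets"]}

```bash
mkdir -p pics; python3 - <<'E'
from plant import *
import cv2,numpy as np
np.set_printoptions(precision=4,suppress=True)
ims=[]
for n in ["top","scene"]:
    im=grab_frame(n)[:,:,::-1]; cv2.imwrite(f"pics/{n}0.png",im)
    c=calibration(n); print(n,c)
s=read_state(); print(s)
print(calibration("wrist"))
im=cv2.imread("pics/top0.png"); cv2.imwrite("pics/top0b.png",cv2.resize(im,(800,600)))
E
```

```text
top {'intrinsics': array([[375.9176,   0.    , 256.5553],
       [  0.    , 375.9176, 191.4738],
       [  0.    ,   0.    ,   1.    ]]), 'world_from_camera': array([[-0.0263,  0.9884, -0.1495,  0.3514],
       [-0.9996, -0.0269, -0.0021,  0.0035],
       [-0.0061,  0.1494,  0.9888,  1.0408],
       [ 0.    ,  0.    ,  0.    ,  1.    ]])}
scene {'intrinsics': array([[367.6716,   0.    , 253.7923],
       [  0.    , 367.6716, 197.3161],
       [  0.    ,   0.    ,   1.    ]]), 'world_from_camera': array([[-0.8357,  0.409 , -0.3666,  0.0653],
       [-0.5489, -0.6449,  0.5317,  0.6206],
       [-0.0189,  0.6456,  0.7635,  0.9583],
       [ 0.    ,  0.    ,  0.    ,  1.    ]])}
{'time': 0.1, 'joint_positions': array([-1.4514,  0.3134,  1.4983,  0.    ,  1.331 , -0.2234]), 'joint_velocities': array([-0.001 , -0.0007, -0.0004,  0.0011,  0.0007, -0.0005]), 'joint_efforts': array([  0.0024, -40.2817, -25.264 ,   0.0695,   0.0343,  -0.0001]), 'eef_pos': array([ 0.1764, -0.4943,  0.2569]), 'orientation': array([-3.1405, -0.0003,  0.3428]), 'ft_force': array([ 0.7335,  0.8036, -0.7582]), 'moment': array([-0.0454, -0.0392, -0.0019]), 'finger_force': 0.0, 'finger_gap': 0.996387237419459}
{'intrinsics': array([[287.1277,   0.    , 254.9574],
       [  0.    , 287.1277, 197.2598],
       [  0.    ,   0.    ,   1.    ]]), 'hand_eye': array([[ 0.0004,  0.9574,  0.2887,  0.0753],
       [ 1.    , -0.0001, -0.0009,  0.0006],
       [-0.0009,  0.2887, -0.9574, -0.1273],
       [ 0.    ,  0.    ,  0.    ,  1.    ]])}
```

View pics/top0b.png

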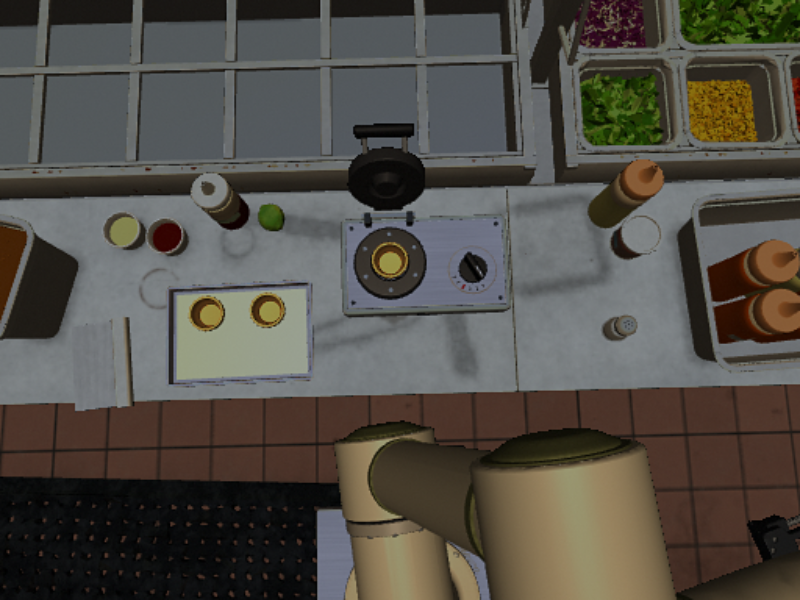

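View pics/scene0.png

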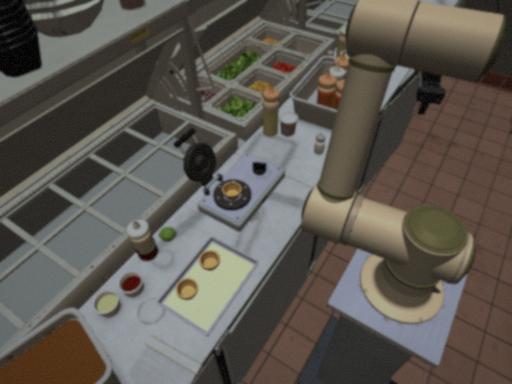

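The top view (800x600) shows the press with the cup in the die at (390,262) and the knob at (472,268). The tray runs from about (170,286) to (312,382), with the other cups at (207,313) and (267,309). The shaker is at (621,326). The scene view agrees with this. Next I'll measure them precisely.

```bash
cat > h.py <<'E'
from plant import *
import cv2,numpy as np
np.set_printoptions(precision=4,suppress=True)
def ray(uv,n,T=None):
    c=calibration(n); K=c["intrinsics"]; T=c["world_from_camera"] if T is None else T
    uv=np.atleast_2d(np.asarray(uv,float))
    d=np.c_[(uv[:,0]-K[0,2])/K[0,0],-(uv[:,1]-K[1,2])/K[1,1],-np.ones(len(uv))]@T[:3,:3].T
    return T[:3,3],d
def onz(uv,n,z,T=None):
    o,d=ray(uv,n,T); t=(z-o[2])/d[:,2]; return (o+d*t[:,None])
def big(m,seed=None):
    cs,_=cv2.findContours(m.astype(np.uint8),cv2.RETR_EXTERNAL,cv2.CHAIN_APPROX_NONE)
    if seed is not None:
        cs=[c for c in cs if cv2.pointPolygonTest(c,seed,True)>-6]
    return max(cs,key=cv2.contourArea)
def rectfit(c,n,z):
    P=onz(c[:,0,:],n,z)[:,:2]*1000
    h=cv2.convexHull(P.astype(np.float32)); r=cv2.minAreaRect(h); return r
def circ(c,n,z):
    P=onz(c[:,0,:],n,z)[:,:2]
    return cv2.minEnclosingCircle((P*1000).astype(np.float32)), cv2.fitEllipse((P*1000).astype(np.float32))
E
python3 - <<'E'
from h import *
im=cv2.imread("pics/top0.png"); hsv=cv2.cvtColor(im,cv2.COLOR_BGR2HSV); H,S,V=cv2.split(hsv)
f=512/800
for nm,p in dict(paper=(240,350),deck=(480,230),die=(365,280),cupwall=(408,262),cupin=(390,262),top=(600,260),trayrim=(311,330),knobdisc=(472,285),cup2=(190,313)).items():
    x,y=int(p[0]*f),int(p[1]*f); print(nm,hsv[y,x])
out=np.zeros((384,512,3),np.uint8)
paper=(H>20)&(H<40)&(S>40)&(V>120)
gold=(H>8)&(H<28)&(S>110)&(V>60)
deck=(H>105)&(H<135)&(S>20)&(V>100)
out[paper]=(0,255,255);out[deck]=(255,0,0);out[gold]=(0,0,255)
o=np.hstack([im[120:260,90:340],out[120:260,90:340]])
cv2.imwrite("pics/m0.png",cv2.resize(np.vstack([im[120:260,90:340],out[120:260,90:340]]),(535,600)))
print("tray paper",rectfit(big(paper,(150,230)),"top",0.003))
print("deck",rectfit(big(deck,(307,147)),"top",0.055))
for s in [(132,200),(171,198),(250,168)]:
    z=0.090 if s[0]>200 else 0.033
    g=gold.copy(); 
    try: print("cup",s,circ(big(g,s),"top",z))
    except Exception as e: print(e)
dark=(V<75); c=big(dark,(233,180)); print("die",cv2.contourArea(c),circ(c,"top",0.072))
E
```

```text
paper [ 41  35 160]
deck [113  42 133]
die [16 50 56]
cupwall [ 21 128  20]
cupin [ 28 134 152]
top [102  13  99]
trayrim [105  34 136]
knobdisc [113  43 132]
cup2 [ 26 145 160]Traceback (most recent call last):
  File "<stdin>", line 13, in <module>
  File "h.py", line 15, in big
    return max(cs,key=cv2.contourArea)
ValueError: max() iterable argument is empty
```

View pics/m0.png

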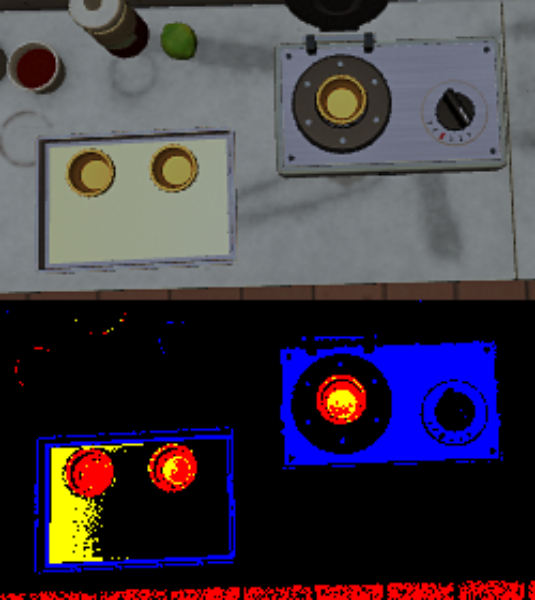

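The masks work: the deck is blue and the cups are red or yellow. The paper mask needs a wider hue range.

```bash
cat > meas.py <<'E'
from h import *
im=cv2.imread("pics/top0.png"); hsv=cv2.cvtColor(im,cv2.COLOR_BGR2HSV); H,S,V=cv2.split(hsv)
k=np.ones((3,3),np.uint8)
paper=((H>18)&(H<60)&(S>22)&(V>110)).astype(np.uint8); paper[:182]=0; paper[250:]=0; paper[:,:100]=0;paper[:,205:]=0
paper=cv2.morphologyEx(paper,cv2.MORPH_OPEN,k)
print("tray paper",rectfit(big(paper),"top",0.003))
tr=((H>95)&(H<135)&(S>20)); tr=tr.astype(np.uint8); tr[:176]=0; tr[252:]=0; tr[:,:100]=0;tr[:,205:]=0
tr=cv2.morphologyEx(tr,cv2.MORPH_OPEN,np.ones((2,2),np.uint8))|paper
tr=cv2.morphologyEx(tr,cv2.MORPH_CLOSE,k)
print("tray rim z21",rectfit(big(tr),"top",0.021))
deck=((H>105)&(H<135)&(S>20)&(V>100)).astype(np.uint8); deck[:141]=0
deck=cv2.morphologyEx(deck,cv2.MORPH_OPEN,k)
print("deck",rectfit(big(deck,(307,147)),"top",0.055))
g=((H>6)&(H<36)&(S>85)).astype(np.uint8)
g=cv2.morphologyEx(g,cv2.MORPH_CLOSE,k)
for s in [(132,200),(171,198),(250,168)]:
    z=0.090 if s[0]>200 else 0.033
    print("cup",s,circ(big(g,s),"top",z))
dark=(V<85)&(H>-1); m=np.zeros_like(V); cv2.circle(m,(250,168),28,1,-1)
c=big((dark|(g>0))&(m>0),(233,180)); print("die",cv2.contourArea(c),circ(c,"top",0.072))
# knob: dark in bezel region
m=np.zeros_like(V); cv2.circle(m,(302,171),11,1,-1)
c=big((V<70)&(m>0)); print("knob",cv2.contourArea(c),rectfit(c,"top",0.081),circ(c,"top",0.066))
E
python3 meas.py
```

```text
tray paper ((455.5133972167969, 290.9454650878906), (150.19189453125, 229.39830017089844), 1.4717040061950684)
tray rim z21 ((452.9266662597656, 281.18914794921875), (173.873779296875, 240.4458465576172), 1.4769178628921509)
deck ((563.9417114257812, -36.41581726074219), (147.57643127441406, 271.8292236328125), 0.5888012051582336)
cup (132, 200) (((488.7319030761719, 344.5426330566406), 31.589698791503906), ((489.2369079589844, 344.1617431640625), (58.677188873291016, 60.99348831176758), 159.19081115722656))
cup (171, 198) (((492.3216552734375, 239.10006713867188), 31.02143669128418), ((492.4329528808594, 239.00218200683594), (58.58030319213867, 60.123600006103516), 103.69024658203125))
cup (250, 168) (((560.2310180664062, 23.6090087890625), 33.10102081298828), ((561.935546875, 22.598987579345703), (59.69937515258789, 61.85231399536133), 125.73230743408203))
die 1650.0 (((561.3135375976562, 22.85952377319336), 62.42395782470703), ((561.114501953125, 23.151824951171875), (121.10843658447266, 122.75440979003906), 93.70603942871094))
knob 247.5 ((545.1611328125, -114.24333953857422), (46.42367935180664, 46.38396072387695), 61.098289489746094) (((551.5407104492188, -116.88434600830078), 27.0847225189209), ((549.58740234375, -116.08248138427734), (45.96519470214844, 49.83007049560547), 98.9603271484375))
```

The rows are not in the units I measure in: shifts go in shares of 80 cm and turns go in shares of 45 degrees. I convert before sending: 0.536 m / 0.8 = 0.67, 0.501 m / 0.8 = 0.6263, 18.5 degrees / 45 = 0.4111.

drive_tool([
  [0.045,-0.03,0,0,0,0.0222,-1],
  [0.09,-0.06,0,0,0,0.0444,-1],
  [0.135,-0.09,0,0,0,0.0889,-1],
  [0.1788,-0.1188,0,0,0,0.1111,-1],
  [0.2238,-0.1488,0,0,0,0.1333,-1],
  [0.2688,-0.1788,0,0,0,0.1556,-1],
  [0.3138,-0.2088,0,0,0,0.2,-1],
  [0.3575,-0.2388,0,0,0,0.2222,-1],
  [0.4025,-0.2675,0,0,0,0.2444,-1],
  [0.4475,-0.2975,0,0,0,0.2667,-1],
  [0.4913,-0.3275,0,0,0,0.3111,-1],
  [0.5363,-0.3575,0,0,0,0.3333,-1],
  [0.5813,-0.3875,0,0,0,0.3556,-1],
  [0.6263,-0.4175,0,0,0,0.3778,-1],
  [0.67,-0.4463,0,0,0,0.4111,-1],
  [0.67,-0.4463,0,0,0,0.4111,-1],
  [0.67,-0.4463,0,0,0,0.4111,-1],
  [0.67,-0.4463,0,0,0,0.4111,-1],
])

```text
time: 1.9
eef_pos: [0.5608, 0.0212, 0.2573]
orientation: [3.141, 0.001, 0.019]
ft_force: [0.7, -0.0, 0.2]
finger_gap: 0.997
finger_force: 0.0
```

```bash
cat > wr.py <<'E'
from h import *
from scipy.spatial.transform import Rotation as Ro
def wT():
    s=read_state(); T=np.eye(4); T[:3,:3]=Ro.from_euler("xyz",s["orientation"]).as_matrix(); T[:3,3]=s["eef_pos"]
    return s,T@calibration("wrist")["hand_eye"]
def pix(P,T):
    K=calibration("wrist")["intrinsics"]; p=np.linalg.inv(T)@np.r_[P,1]; return K[0,2]+K[0,0]*p[0]/-p[2],K[1,2]-K[1,1]*p[1]/-p[2]
E
python3 - <<'E'
from wr import *
s,T=wT(); im=grab_frame("wrist")[:,:,::-1]; cv2.imwrite("pics/w1.png",im)
np.save("T1.npy",T); print(s["time"],s["eef_pos"],s["orientation"],s["ft_force"])
for P in [(.561,.023,.09),(.55,-.117,.096)]: print(pix(P,T))
print(onz((245,83),"top",.24))
E
```

```text
1.9 [0.5608 0.0212 0.2573] [3.1415 0.0006 0.0193] [ 0.7266 -0.003   0.1828]
(np.float64(252.68108101241836), np.float64(184.9263863511438))
(np.float64(385.4997997750421), np.float64(198.9850290468075))
[[0.7203 0.0247 0.24  ]]
```

View pics/w1.png

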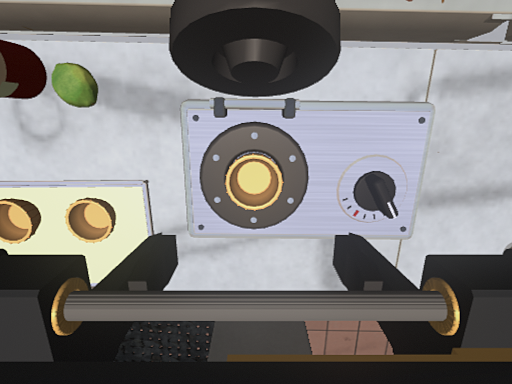

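The wrist view shows the cup at (254,180) in the die, with the die centre at about (254,175). The knob is at (375,192) with its pointer to the lower right, and the red mark is at (356,212). The upper half is well behind.

```bash
cat > m2.py <<'E'
from wr import *
T=np.load("T1.npy"); im=cv2.imread("pics/w1.png"); H,S,V=cv2.split(cv2.cvtColor(im,cv2.COLOR_BGR2HSV)); k=np.ones((3,3),np.uint8)
def W(c,z): return (onz(c[:,0,:],"wrist",z,T)[:,:2]*1000).astype(np.float32)
def roi(c,r): m=np.zeros_like(V); cv2.circle(m,c,r,1,-1); return m>0
g=cv2.morphologyEx(((H>6)&(H<36)&(S>85)).astype(np.uint8),cv2.MORPH_CLOSE,k)
c=big((g>0)&roi((254,180),36)); P=W(c,.090); print("cup",cv2.fitEllipse(P),cv2.minEnclosingCircle(P))
d=((V<110)&(S<150))|(g>0)
c=big(d&roi((254,175),57)); P=W(c,.072); print("die",cv2.fitEllipse(P),cv2.minEnclosingCircle(P))
dk=((H>105)&(H<135)&(S>20)&(V>100)).astype(np.uint8); dk[240:]=0; dk[:104]=0
c=big(cv2.morphologyEx(dk,cv2.MORPH_OPEN,k)); P=W(c,.055); print("deck",cv2.minAreaRect(P))
c=big((V<75)&roi((375,192),30)); P=W(c,.066); print("knob",cv2.fitEllipse(P),cv2.minEnclosingCircle(P))
# white pointer
m=(V>170)&(S<30)&roi((388,205),16); c=big(m); print("pointer",cv2.minAreaRect(W(c,.096)),V[205,388])
# lit corner screws
sc=[(196,118),(421,120),(403,229),(201,227)]; 
for q in sc:
    c=big((V<110)&roi(q,7)); mo=cv2.moments(c); print("screw",onz((mo["m10"]/mo["m00"],mo["m01"]/mo["m00"]),"wrist",.055,T)*1000)
E
python3 m2.py
```

```text
cup ((563.7879028320312, 22.124378204345703), (60.24803924560547, 60.36961364746094), 100.25224304199219) ((563.6990966796875, 22.198448181152344), 31.144407272338867)
die ((564.6649780273438, 22.089767456054688), (119.48453521728516, 120.22433471679688), 93.75404357910156) ((564.56982421875, 22.129953384399414), 60.66874694824219)
deck ((567.5052490234375, -36.49818420410156), (153.49378967285156, 271.2159118652344), 0.5402761101722717)
knob ((547.9476928710938, -118.87657165527344), (42.71444320678711, 59.6740608215332), 130.71234130859375) ((544.1475219726562, -121.58679962158203), 32.080657958984375)
pointer ((537.9273681640625, -124.97271728515625), (20.078990936279297, 3.234757423400879), 29.666231155395508) 190
screw [[627.8974  87.9342  55.    ]]
screw [[ 630.3412 -162.658    55.    ]]
screw [[ 499.9485 -164.0999   55.    ]]
screw [[497.848   86.4622  55.    ]]
```

drive_tool([
  [0.0025,-0.0013,0.0375,0,0,0,-1],
  [0.0025,-0.0013,0.075,0,0,0,-1],
  [0.0025,-0.0013,0.1125,0,0,0,-1],
  [0.0025,-0.0013,0.1438,0,0,0,-1],
  [0.0025,-0.0013,0.1688,0,0,0,-1],
  [0.0025,-0.0013,0.1875,0,0,0,-1],
  [0.0025,-0.0013,0.1975,0,0,0,-1],
  [0.0025,-0.0013,0.2038,0,0,0,-1],
  [0.0025,-0.0013,0.2038,0,0,0,-1],
  [0.0025,-0.0013,0.2038,0,0,0,-1],
])

```text
time: 2.95
eef_pos: [0.5636, 0.0228, 0.0952]
orientation: [3.141, -0.001, 0.02]
ft_force: [1.1, 0.4, 0.2]
finger_gap: 1.003
finger_force: 0.0
```

drive_tool([
  [0,0,0,0,0,0,1],
  [0,0,0,0,0,0,1],
  [0,0,0,0,0,0,1],
  [0,0,0,0,0,0,1],
  [0,0,0,0,0,0,1],
  [0,0,0,0,0,0,1],
  [0,0,0,0,0,0,1],
  [0,0,0,0,0,0,1],
  [0,0,0,0,0,0,1],
  [0,0,0,0,0,0,1],
], squeeze=10)

```text
time: 3.95
eef_pos: [0.5633, 0.023, 0.0945]
orientation: [3.142, -0.0, 0.02]
ft_force: [-0.2, 1.2, 2.3]
finger_gap: 0.694
finger_force: 10.0
```

drive_tool([
  [0,0,-0.005,0,0,0,1],
  [0,0,-0.0125,0,0,0,1],
  [0,0,-0.0225,0,0,0,1],
  [0,0,-0.035,0,0,0,1],
  [0,0,-0.05,0,0,0,1],
  [0,0,-0.0688,0,0,0,1],
  [0,0,-0.0875,0,0,0,1],
  [0,0,-0.1063,0,0,0,1],
  [0,0,-0.1188,0,0,0,1],
  [0,0,-0.125,0,0,0,1],
  [0,0,-0.125,0,0,0,1],
  [0,0,-0.125,0,0,0,1],
])

```text
time: 5.15
eef_pos: [0.563, 0.023, 0.1939]
orientation: [-3.141, 0.001, 0.02]
ft_force: [0.3, -0.9, -0.9]
finger_gap: 0.695
finger_force: 10.0
```

```bash
python3 - <<'E'
from wr import *
s,T=wT(); im=grab_frame("wrist")[:,:,::-1]; cv2.imwrite("pics/w2.png",im); np.save("T2.npy",T)
cv2.imwrite("pics/top2.png",grab_frame("top")[:,:,::-1])
print(s["time"],s["eef_pos"],s["orientation"],s["finger_gap"],s["finger_force"])
E
```

```text
5.15 [0.563  0.023  0.1939] [-3.1414  0.0009  0.0199] 0.6946012848206746 9.99995079583016
```

View pics/w2.png

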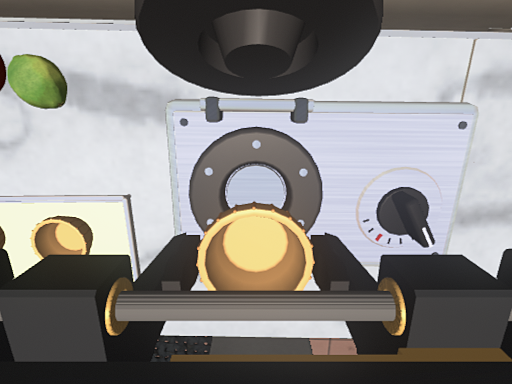

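The cup is held upright and the die is empty. Next I'll carry it to over the tray.

To row units: -0.27 m / 0.8 = -0.3375, -0.023 m / 0.8 = -0.0288.

drive_tool([
  [-0.005,-0.01,0,0,0,0,1],
  [-0.015,-0.0288,0,0,0,0,1],
  [-0.0288,-0.0563,0,0,0,0,1],
  [-0.045,-0.0875,0,0,0,0,1],
  [-0.0625,-0.1213,0,0,0,0,1],
  [-0.08,-0.155,0,0,0,0,1],
  [-0.0975,-0.1888,0,0,0,0,1],
  [-0.1138,-0.2225,0,0,0,0,1],
  [-0.1313,-0.2563,0,0,0,0,1],
  [-0.1475,-0.2875,0,0,0,0,1],
  [-0.1613,-0.3138,0,0,0,0,1],
  [-0.17,-0.33,0,0,0,0,1],
  [-0.1738,-0.3375,0,0,0,0,1],
  [-0.1738,-0.3375,0,0,0,0,1],
  [-0.1738,-0.3375,0,0,0,0,1],
])

```text
time: 6.75
eef_pos: [0.4192, 0.2897, 0.1944]
orientation: [3.141, -0.0, 0.019]
ft_force: [-0.9, 1.1, -0.3]
finger_gap: 0.692
finger_force: 10.0
```

```bash
python3 - <<'E'
from wr import *
s,T=wT(); im=grab_frame("wrist")[:,:,::-1]; cv2.imwrite("pics/w3.png",im); np.save("T3.npy",T)
print(s["time"],s["eef_pos"],s["orientation"],s["finger_gap"],s["finger_force"])
H,S,V=cv2.split(cv2.cvtColor(im,cv2.COLOR_BGR2HSV)); g=((H>6)&(H<36)&(S>85)).astype(np.uint8); g[250:]=0
for c in cv2.findContours(g,0,1)[0]:
    if cv2.contourArea(c)>200:
        P=(onz(c[:,0,:],"wrist",.033,T)[:,:2]*1000).astype(np.float32); print(cv2.boundingRect(c),cv2.minEnclosingCircle(P))
E
```

```text
6.75 [0.4192 0.2897 0.1944] [ 3.1414 -0.0001  0.0194] 0.6924776454843857 9.999871735042802
(197, 202, 117, 48) ((349.4908447265625, 287.7669982910156), 64.3271484375)
(168, 82, 64, 66) ((489.32904052734375, 344.21148681640625), 30.657636642456055)
(277, 80, 64, 66) ((492.7655944824219, 238.92079162597656), 30.638835906982422)
```

View pics/w3.png

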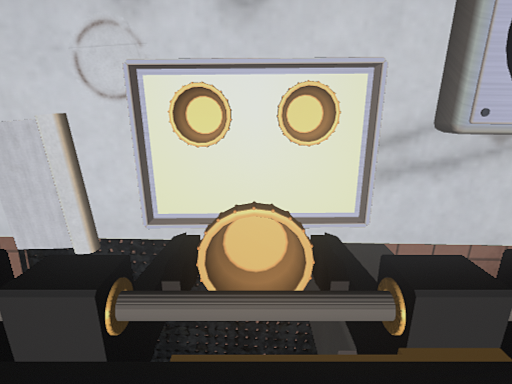

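The other two cups are at (200,115) and (308,113), and they measure the same as in the top view. The held cup is over the free half of the tray, so I'll lower it.

To row units: 0.155 m / 0.8 = 0.1938, 0.154 m / 0.8 = 0.1925.

drive_tool([
  [0,0,0.01,0,0,0,1],
  [0,0,0.0275,0,0,0,1],
  [0,0,0.05,0,0,0,1],
  [0,0,0.075,0,0,0,1],
  [0,0,0.1,0,0,0,1],
  [0,0,0.125,0,0,0,1],
  [0,0,0.1475,0,0,0,1],
  [0,0,0.165,0,0,0,1],
  [0,0,0.1775,0,0,0,1],
  [0,0,0.185,0,0,0,1],
  [0,0,0.1888,0,0,0,1],
  [0,0,0.1913,0,0,0,1],
  [0,0,0.1925,0,0,0,1],
  [0,0,0.1938,0,0,0,1],
  [0,0,0.1938,0,0,0,1],
  [0,0,0.1938,0,0,0,1],
])

```text
time: 8.4
eef_pos: [0.419, 0.2902, 0.0396]
orientation: [-3.141, -0.0, 0.02]
ft_force: [-0.1, -1.5, -0.5]
finger_gap: 0.693
finger_force: 10.0
```

To row units: 0.001 m / 0.8 = 0.0013, 0.0005 m / 0.8 = 0.0006.

drive_tool([
  [0,0,0.0006,0,0,0,1],
  [0,0,0.0013,0,0,0,1],
  [0,0,0.0013,0,0,0,1],
  [0,0,0.0013,0,0,0,1],
])

```text
time: 8.8
eef_pos: [0.4189, 0.2902, 0.0384]
orientation: [-3.142, -0.0, 0.02]
ft_force: [0.7, -0.4, 0.1]
finger_gap: 0.693
finger_force: 10.0
```

To row units: 0.001 m / 0.8 = 0.0013, 0.0005 m / 0.8 = 0.0006.

drive_tool([
  [0,0,0.0006,0,0,0,1],
  [0,0,0.0013,0,0,0,1],
  [0,0,0.0013,0,0,0,1],
  [0,0,0.0013,0,0,0,1],
])

```text
time: 9.2
eef_pos: [0.419, 0.2902, 0.0376]
orientation: [-3.142, -0.0, 0.02]
ft_force: [-0.8, -1.0, 3.1]
finger_gap: 0.694
finger_force: 10.0
```

drive_tool([
  [0,0,0.0004,0,0,0,1],
  [0,0,0.0006,0,0,0,1],
  [0,0,0.0006,0,0,0,1],
  [0,0,0.0006,0,0,0,1],
])

```text
time: 9.6
eef_pos: [0.419, 0.2902, 0.0375]
orientation: [-3.142, -0.0, 0.02]
ft_force: [-3.0, -1.9, 9.0]
finger_gap: 0.696
finger_force: 10.0
```

To row units: -0.0005 m / 0.8 = -0.0006.

drive_tool([
  [0,0,-0.0006,0,0,0,1],
  [0,0,-0.0006,0,0,0,1],
  [0,0,-0.0006,0,0,0,-0.45],
  [0,0,-0.0006,0,0,0,-0.55],
  [0,0,-0.0006,0,0,0,-0.7],
  [0,0,-0.0006,0,0,0,-0.85],
  [0,0,-0.0006,0,0,0,-1],
  [0,0,-0.0006,0,0,0,-1],
  [0,0,-0.0006,0,0,0,-1],
  [0,0,-0.0006,0,0,0,-1],
  [0,0,-0.0006,0,0,0,-1],
])

```text
time: 10.7
eef_pos: [0.4189, 0.2901, 0.0374]
orientation: [3.142, 0.0, 0.02]
ft_force: [-0.4, 0.3, -0.2]
finger_gap: 1.0
finger_force: 0.0
```

To row units: -0.16 m / 0.8 = -0.2, -0.15 m / 0.8 = -0.1875.

drive_tool([
  [0,0,-0.0063,0,0,0,-1],
  [0,0,-0.0188,0,0,0,-1],
  [0,0,-0.0375,0,0,0,-1],
  [0,0,-0.0625,0,0,0,-1],
  [0,0,-0.1,0,0,0,-1],
  [0,0,-0.1375,0,0,0,-1],
  [0,0,-0.1688,0,0,0,-1],
  [0,0,-0.1875,0,0,0,-1],
  [0,0,-0.2,0,0,0,-1],
  [0,0,-0.2,0,0,0,-1],
  [0,0,-0.2,0,0,0,-1],
])

```text
time: 11.8
eef_pos: [0.4186, 0.2901, 0.197]
orientation: [3.141, 0.001, 0.02]
ft_force: [-0.2, -1.1, -0.2]
finger_gap: 0.999
finger_force: 0.0
```

```bash
python3 - <<'E'
from wr import *
s,T=wT(); im=grab_frame("wrist")[:,:,::-1]; cv2.imwrite("pics/w4.png",im)
print(s["time"],s["eef_pos"],s["orientation"],s["finger_gap"],s["ft_force"])
E
```

```text
11.8 [0.4186 0.2901 0.197 ] [3.1413 0.0008 0.02  ] 0.998627919145041 [-0.2047 -1.1263 -0.2296]
```

View pics/w4.png

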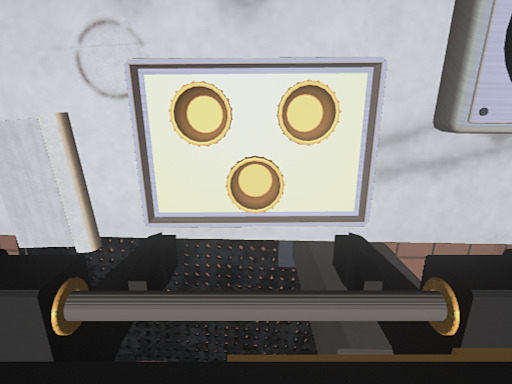

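The cup stands upright on the tray at (255,184), and the other two cups haven't moved. Next is the knob.

To row units: 0.41 m / 0.8 = 0.5125, 0.02 m / 0.8 = 0.025, -29.5 degrees / 45 = -0.6556.

drive_tool([
  [0.005,0.015,0,0,0,0,-1],
  [0.0138,0.045,0,0,0,0,-1],
  [0.025,0.085,0,0,0,0,-1],
  [0.0388,0.1288,0,0,0,0,-1],
  [0.0513,0.1725,0,0,0,0,-1],
  [0.0638,0.2163,0,0,0,0,-1],
  [0.0775,0.26,0,0,0,-0.0444,-1],
  [0.09,0.3038,0,0,0,-0.1111,-1],
  [0.1038,0.3475,0,0,0,-0.2,-1],
  [0.1163,0.3913,0,0,0,-0.2889,-1],
  [0.1288,0.4338,0,0,0,-0.3778,-1],
  [0.14,0.47,0,0,0,-0.4667,-1],
  [0.1475,0.4963,0,0,0,-0.5556,-1],
  [0.1525,0.5125,0,0,0,-0.6222,-1],
  [0.1525,0.5125,0,0,0,-0.6556,-1],
  [0.1525,0.5125,0,0,0,-0.6556,-1],
  [0.1525,0.5125,0,0,0,-0.6556,-1],
])

```text
time: 13.55
eef_pos: [0.5487, -0.1167, 0.1972]
orientation: [-3.141, 0.0, 0.534]
ft_force: [0.3, -0.5, 1.2]
finger_gap: 1.003
finger_force: 0.0
```

```bash
python3 - <<'E'
from wr import *
s,T=wT(); im=grab_frame("wrist")[:,:,::-1]; cv2.imwrite("pics/w5.png",im); np.save("T5.npy",T)
print(s["time"],s["eef_pos"],s["orientation"],s["finger_gap"],pix((.549,-.1175,.096),T))
cv2.imwrite("pics/w5c.png",cv2.resize(im[80:280,130:400],(800,593)))
E
```

```text
13.55 [ 0.5487 -0.1167  0.1972] [-3.141   0.0003  0.5344] 1.0026842983578916 (np.float64(254.90873057991308), np.float64(204.446803592653))
```

View pics/w5c.png

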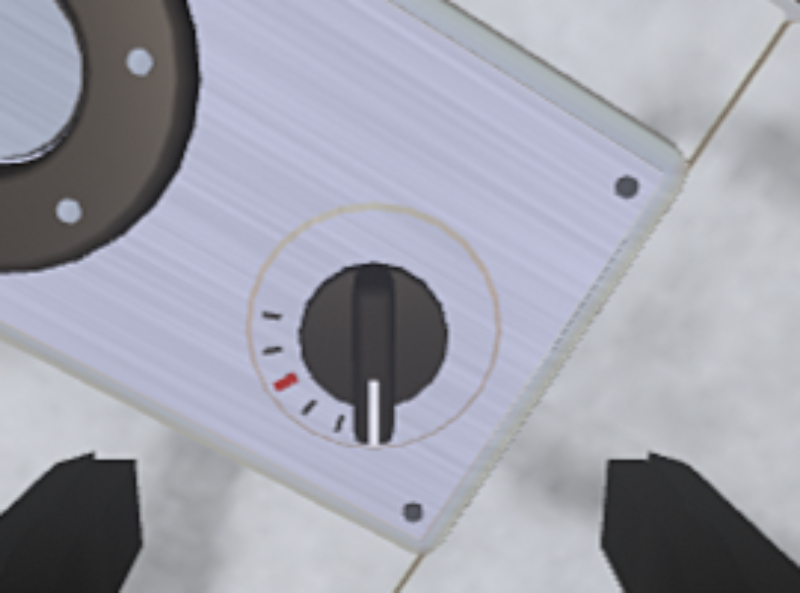

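The bar lines up with the fingers: its axis is at crop u≈373 and the finger midpoint is at ≈370. I'll descend and grip.

To row units: 0.107 m / 0.8 = 0.1338, 0.09 m / 0.8 = 0.1125.

drive_tool([
  [0,0.0006,0.0188,0,0,0,-1],
  [0,0.0006,0.0438,0,0,0,-1],
  [0,0.0006,0.0688,0,0,0,-1],
  [0,0.0006,0.0938,0,0,0,-1],
  [0,0.0006,0.1125,0,0,0,-1],
  [0,0.0006,0.125,0,0,0,-1],
  [0,0.0006,0.1313,0,0,0,-1],
  [0,0.0006,0.1338,0,0,0,-1],
  [0,0.0006,0.1338,0,0,0,-1],
])

```text
time: 14.5
eef_pos: [0.5495, -0.1177, 0.0908]
orientation: [3.141, -0.0, 0.535]
ft_force: [-0.4, 0.1, 0.1]
finger_gap: 1.002
finger_force: 0.0
```

drive_tool([
  [0,0,0,0,0,0,-0.5],
  [0,0,0,0,0,0,0],
  [0,0,0,0,0,0,0.4],
  [0,0,0,0,0,0,0.6],
  [0,0,0,0,0,0,0.7],
  [0,0,0,0,0,0,1],
  [0,0,0,0,0,0,1],
  [0,0,0,0,0,0,1],
  [0,0,0,0,0,0,1],
  [0,0,0,0,0,0,1],
  [0,0,0,0,0,0,1],
  [0,0,0,0,0,0,1],
], squeeze=30)

```text
time: 15.7
eef_pos: [0.5491, -0.1174, 0.0904]
orientation: [-3.141, 0.0, 0.535]
ft_force: [-2.7, 3.9, 2.7]
finger_gap: 0.132
finger_force: 30.0
```

```bash
python3 - <<'E'
from h import *
s=read_state(); print(s["time"],s["eef_pos"],s["orientation"],s["finger_gap"],s["finger_force"],s["ft_force"],s["moment"])
E
```

```text
15.7 [ 0.5491 -0.1174  0.0904] [-3.1406  0.0003  0.5348] 0.1315209043365114 30.00023157801479 [-2.6936  3.8984  2.7322] [ 0.5712  0.4332 -0.0487]
```

To row units: -0.0003 m / 0.8 = -0.0004, 10 degrees / 45 = 0.2222.

drive_tool([
  [0,-0.0004,0,0,0,0.0444,1],
  [0,-0.0004,0,0,0,0.0889,1],
  [0,-0.0004,0,0,0,0.1333,1],
  [0,-0.0004,0,0,0,0.1778,1],
  [0,-0.0004,0,0,0,0.2222,1],
  [0,-0.0004,0,0,0,0.2222,1],
])

```text
time: 16.3
eef_pos: [0.5491, -0.1174, 0.0904]
orientation: [-3.141, 0.0, 0.36]
ft_force: [-1.5, 2.7, 2.0]
finger_gap: 0.133
finger_force: 30.0
```

```bash
cat > st.py <<'E'
from h import *
s=read_state(); print(s["time"],s["eef_pos"],np.degrees(s["orientation"]),s["finger_gap"],s["finger_force"],s["ft_force"],s["moment"])
E
python3 st.py
```

```text
16.3 [ 0.5491 -0.1174  0.0904] [-179.9859    0.0106   20.6334] 0.13290193504510936 30.000580502673984 [-1.4914  2.7093  2.017 ] [0.4234 0.3084 0.0439]
```

To row units: 10 degrees / 45 = 0.2222.

drive_tool([
  [0,0,0,0,0,0.0444,1],
  [0,0,0,0,0,0.0889,1],
  [0,0,0,0,0,0.1333,1],
  [0,0,0,0,0,0.1778,1],
  [0,0,0,0,0,0.2222,1],
  [0,0,0,0,0,0.2222,1],
])

```text
time: 16.9
eef_pos: [0.5491, -0.1175, 0.0904]
orientation: [-3.141, 0.0, 0.186]
ft_force: [-2.1, 2.7, 2.0]
finger_gap: 0.134
finger_force: 30.0
```

```bash
python3 st.py
```

```text
16.9 [ 0.5491 -0.1175  0.0904] [-179.9935    0.0086   10.6787] 0.13368311533368402 30.00062637962401 [-2.066   2.6744  2.0473] [0.3969 0.3129 0.0446]
```

To row units: 5 degrees / 45 = 0.1111.

drive_tool([
  [0,0,0,0,0,0.0444,1],
  [0,0,0,0,0,0.0889,1],
  [0,0,0,0,0,0.1111,1],
  [0,0,0,0,0,0.1111,1],
])

```text
time: 17.3
eef_pos: [0.5491, -0.1175, 0.0904]
orientation: [-3.141, 0.0, 0.099]
ft_force: [-1.8, 2.1, 1.7]
finger_gap: 0.136
finger_force: 30.0
```

```bash
python3 st.py
```

```text
17.3 [ 0.5491 -0.1175  0.0904] [-179.9932    0.012     5.6977] 0.13583404169554822 30.000447272323072 [-1.8165  2.1337  1.7064] [0.4146 0.3323 0.1009]
```

To row units: 10 degrees / 45 = 0.2222.

drive_tool([
  [0,0,0,0,0,0.0444,1],
  [0,0,0,0,0,0.1111,1],
  [0,0,0,0,0,0.1778,1],
  [0,0,0,0,0,0.2222,1],
  [0,0,0,0,0,0.2222,1],
])

```text
time: 17.8
eef_pos: [0.5491, -0.1175, 0.0904]
orientation: [3.142, 0.0, -0.075]
ft_force: [-2.2, 2.5, 2.1]
finger_gap: 0.13
finger_force: 30.0
```

```bash
python3 st.py
```

```text
17.8 [ 0.5491 -0.1175  0.0904] [179.9968   0.0093  -4.3121] 0.1299827860285375 30.00064497347921 [-2.2133  2.5025  2.1384] [ 0.3666  0.4119 -0.0078]
```

To row units: 5 degrees / 45 = 0.1111.

drive_tool([
  [0,0,0,0,0,0.0444,1],
  [0,0,0,0,0,0.0889,1],
  [0,0,0,0,0,0.1111,1],
  [0,0,0,0,0,0.1111,1],
])

```text
time: 18.2
eef_pos: [0.5491, -0.1176, 0.0904]
orientation: [3.141, 0.0, -0.162]
ft_force: [-2.5, 1.2, 3.0]
finger_gap: 0.132
finger_force: 30.0
```

```bash
python3 st.py; python3 -c "
from h import *
cv2.imwrite('pics/w6.png',cv2.resize(grab_frame('wrist')[100:340,130:380,::-1],(625,600)))"
```

```text
18.2 [ 0.5491 -0.1176  0.0904] [179.9941   0.0087  -9.3005] 0.13232865379006922 30.000605662353337 [-2.5148  1.1997  2.9956] [0.2955 0.4727 0.0426]
```

View pics/w6.png

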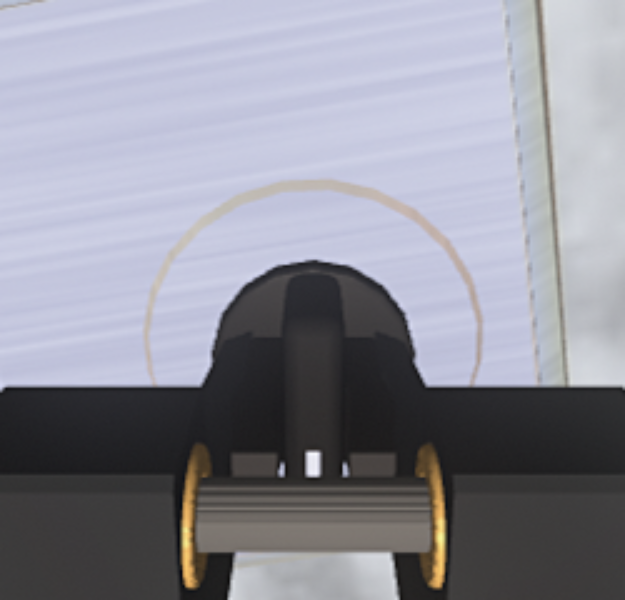

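The bar is still straight in the grip, with the pointer at (313,463). The torque at 40° repeats the first stop's value, so this is the second stop.

To row units: 5 degrees / 45 = 0.1111.

drive_tool([
  [0,0,0,0,0,0.0444,1],
  [0,0,0,0,0,0.0889,1],
  [0,0,0,0,0,0.1111,1],
  [0,0,0,0,0,0.1111,1],
])

```text
time: 18.65
eef_pos: [0.5491, -0.1176, 0.0904]
orientation: [3.141, 0.0, -0.25]
ft_force: [-3.9, 0.8, 2.8]
finger_gap: 0.135
finger_force: 30.0
```

```bash
python3 st.py
```

```text
18.65 [ 0.5491 -0.1176  0.0904] [179.9894   0.0075 -14.3148] 0.13522437391796072 30.000427435152233 [-3.8935  0.8326  2.8457] [0.1666 0.5222 0.0864]
```

To row units: 10 degrees / 45 = 0.2222.

drive_tool([
  [0,0,0,0,0,0.0444,1],
  [0,0,0,0,0,0.1111,1],
  [0,0,0,0,0,0.1778,1],
  [0,0,0,0,0,0.2222,1],
  [0,0,0,0,0,0.2222,1],
])

```text
time: 19.15
eef_pos: [0.5491, -0.1177, 0.0904]
orientation: [3.141, 0.0, -0.425]
ft_force: [-3.3, 0.8, 2.3]
finger_gap: 0.137
finger_force: 30.0
```

```bash
python3 st.py
```

```text
19.15 [ 0.5491 -0.1177  0.0904] [179.9866   0.0073 -24.3237] 0.1369852200285649 30.000811968930066 [-3.3075  0.8296  2.2738] [0.0686 0.619  0.0411]
```

To row units: 5 degrees / 45 = 0.1111.

drive_tool([
  [0,0,0,0,0,0.0444,1],
  [0,0,0,0,0,0.0889,1],
  [0,0,0,0,0,0.1111,1],
  [0,0,0,0,0,0.1111,1],
  [0,0,0,0,0,0.1111,1],
  [0,0,0,0,0,0.1111,1],
  [0,0,0,0,0,0.1111,1],
  [0,0,0,0,0,0.1111,1],
  [0,0,0,0,0,0.1111,1],
  [0,0,0,0,0,0.1111,1],
])

```text
time: 20.15
eef_pos: [0.5491, -0.1177, 0.0904]
orientation: [3.141, 0.0, -0.512]
ft_force: [-5.2, -2.5, 2.6]
finger_gap: 0.134
finger_force: 30.0
```

```bash
python3 st.py; python3 - <<'E'
from wr import *
s,T=wT(); im=grab_frame("wrist")[:,:,::-1]
t=cv2.imread("pics/top0.png"); n=grab_frame("top")[:,:,::-1]
a=np.hstack([cv2.resize(im[100:340,130:380],(400,384)),cv2.resize(n[130:260,90:225],(399,384))]); cv2.imwrite("pics/w7.png",a)
E
```

```text
20.15 [ 0.5491 -0.1177  0.0904] [179.984    0.0039 -29.3394] 0.13445924602664847 30.000511617399752 [-5.1982 -2.4686  2.5744] [-0.2436  0.8481 -0.0005]
```

View pics/w7.png

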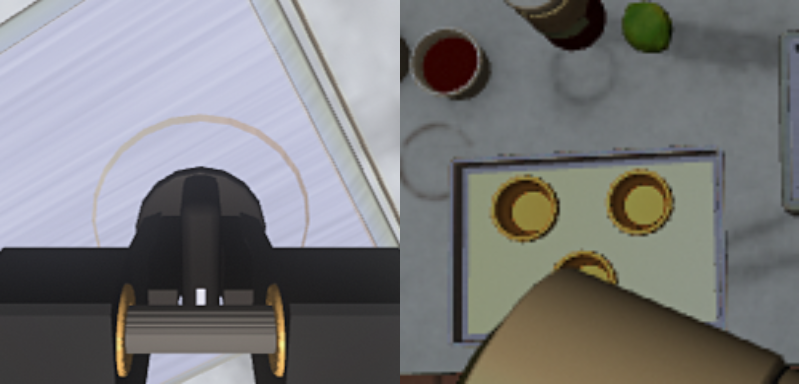

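The pointer sits upright in the fingers at (201,297), so the knob hasn't slipped, and the tool has turned 60° with the torque settled. All three cups are on the tray.

```bash
python3 -c "
from plant import *
print(job_done())"
```

```text
the job is handed in; nothing more can be done
None
```

I set the cup down upright in the empty half of the tray and handed the job in with the knob still gripped at 30 N, 60° round from home (the third stop); job_done() returned no verdict, and I judged plate height from the knob angle, not a picture.

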